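Find the crate with the stamp underneath

ROBOT

A 7-joint arm with a two-finger parallel gripper is mounted at the origin on the work surface. World frame = base frame: x ahead of the robot, y to its left, z up, the work surface at z = 0. Lengths are in m, angles in rad, forces in N, time in s.
With the tool pointing down it reaches from about 0.425 to 0.875 m from the base axis. Payload 4.7 kg.
Tool frame: the origin (TCP) lies at the very end of the fingers, on their centre line; the grasp point (between the pads) lies 19 mm behind it; z points along the fingers, y is the direction in which the jaws open and shut (so a half turn about z gives the same grasp; the last joint's range is limited). The gripper opens to 87 mm and grips with 3 to 60 N. Pads are 19 mm wide; open, the fingers measure 117 mm over their backs; the gripper's body (75 mm by 190 mm) begins 51 mm behind the grasp point.
Start: joints at [-1.163, 0.321, -0.07, 1.45, 0.023, 1.371, -0.057], TCP at [0.249, 0.6, 0.223] pointing down, gripper open.
Joint ranges: [-2.86, 2.86], [-0.3, 2.09], [-1.38, 1.24], [0.06, 2.45], [-1.56, 4.7], [0.09, 2.05], [-2.69, 2.69]. Speed limits (rad/s): [2.57, 2.57, 3.14, 3.14, 3.14, 3.14, 3.14].

INTERFACE

Orientations are given as a rotation vector (axis times angle).
In Python, from bench import * gives the robot as it stands.
- The arm moves only by the shell command python3 -m jog 'ROWS' [OPENING] [FORCE]. ROWS is JSON, a list of rows, each a list of 4 numbers: the shift along the world's x, y, z in mm, then the turn about the world's z in rad. In form: [[x, y, z, twist], ...]. A call has exactly 8 rows; each row is the pose to reach, as a shift and turn from the pose commanded when the call began; what a row does not reach only later rows make up. A row lasts 1/8 s, in which the tool goes at most 62.5 mm and 10.7 degrees, less where a joint would pass 70% of its speed; a pose out of reach is approached as far as the arm can. A call with a gripper value outside its range is refused whole. OPENING is the opening, from -1 (shut) to 1 (fully open), set as the call begins (- or left out, the last holds). The fingers move at their own pace and stop on an object; FORCE is the grip in N (left out, the last holds). Time passes only in rows, so rows that repeat a pose let the fingers close, or fill a call up. It gives the time, the measured TCP pose, the force and the opening at its end, in the units of the state.
- get_state(): the state, without advancing time (a new reading comes with each control period).
- get_image(name): name is "side" or "top"; returns a dict with "image" (384x512x3 uint8, red, green, blue), "fx", "fy", "cx", "cy" (pixels), "position" and "rotation" of the camera in the world. Camera axes: x right, y down, z forward; pixel columns grow to the right and rows downward; lengths in m; the calibration is good to about 2 mm. A picture is of the moment at which its call begins. There is no depth.
- close_job(): hands the job in, once; it reports no verdict.
The state is a dict: "time": time; "joint_positions": joint angles; "qd": joint speeds; "joint_torque": joint torques, N m; "position": TCP position; "tool_rot": TCP orientation; "ft_force": force on the tool from outside, world axes, zero at the start; "torque": the same for the moment, N m; "grip_width": opening from 0.0 (shut) to 1.0 (fully open).
Only numpy, scipy, OpenCV 4.12 (cv2) and the standard library are available. Lean on these libraries where they do the work, as an engineer would, in place of code of your own. Each camera call takes 0.05 s, during which the arm holds its last target. There are 200 camera calls.

TASK

Only one of the two plywood crates has a red stamp on its underside: tip both crates over towards the robot, so that each lies on its side with its underside facing away from the robot. Then push the stamped one sideways along the bench, still lying so, until the yellow tape of the dispatch line runs under its middle, and leave the other crate off the tape. Only push with the fingers, do not lift or carry a crate, and do not disturb the bottle, the can or the foam block.

Things in the scene. Friction and masses are not known exactly. Their poses are not given: they have to be found in the camera images.
- crate_a: Closed plywood packing crate with pale battens, rigid, 0.4 to 0.8 kg, bench friction 0.48 or more. Origin at its centre. Standing: 76 mm deep (own x, away from the robot within 0.25 rad), 110 mm wide (own y), 140 mm high (own z up). Pushed near the top of its far face it topples towards the robot, by itself past 0.5 rad, and then lies 76 mm high, own x up, underside (-z) facing away.
- crate_b: Second crate, the same in size, looks and behaviour as crate_a except for what is on the underside; origin at its centre, same axes. The two stand about 0.5 m apart, one on each side of the tape, either way round.
- stamp (a point): centre of the round red stamp, 60 mm across, in the middle of the underside of one of the two crates (70 mm from that crate's centre along its own -z); it cannot be seen until the crate is tipped over
- line: the dispatch line: a straight strip of flat yellow tape on the bench, 500 mm long (own x, roughly away from the robot) and 40 mm wide (own y), thin and not felt. Origin at its centre, at bench height (z = 0)
- glue: bystander: standing white plastic bottle with a red cap, 56 mm across, 150 mm high, beyond the far end of the work. Origin at the centre of its underside
- paint_can: bystander: blue can, 80 mm across, 100 mm high, at the robot's right. Origin at the centre of its underside
- foam: bystander: white foam block 120 x 80 mm, 50 mm high, at the robot's left. Origin at the centre of its underside
Things that resemble listed ones, but are neither listed nor needed, are in the scene too. What is shaped like the crate_a but purple or turquoise is not meant.

How it is judged:
On the way, in this order (a step that is already met when the one before it is completed fails the run):
1. one of the crates lies tipped over towards the robot (angle between any of crate_a, crate_b's own x axis and vertical below 0.15 rad), for 0.2 s.
2. both crates lie tipped over towards the robot, undersides facing away from it (angle between each of crate_a, crate_b's own x axis and vertical below 0.15 rad), for 0.2 s.
3. the stamped crate lies across the dispatch line (angle between crate_a's own x axis and vertical below 0.15 rad and y of crate_a in the frame of line between -0.03 and 0.03 m and x of crate_a in the frame of line between -0.18 and 0.18 m), for 0.2 s.
At the end, for the whole second after the job is handed in: Both crates lie at rest, tipped towards the robot (own x up within 0.15 rad); the stamped one's centre is within 30 mm of the tape's centre line, and within 180 mm of the tape's middle along it; the other one's centre is more than 80 mm from the tape's centre line (all of step 3 and angle between crate_b's own x axis and vertical below 0.15 rad and (y of crate_b in the frame of line above 0.08 m or y of crate_b in the frame of line below -0.08 m) and linear speed of each of crate_a, crate_b below 0.02 m/s); the robot touches nothing.
It fails at once if the stamped crate is lifted or carried (height (world z) of crate_a above 0.1 m or (angle between crate_a's own x axis and vertical below 0.15 rad and height (world z) of crate_a above 0.058 m) or (angle between crate_a's own z axis and vertical below 0.15 rad and height (world z) of crate_a above 0.088 m)).
It fails at once if the unstamped crate is lifted or carried (height (world z) of crate_b above 0.1 m or (angle between crate_b's own x axis and vertical below 0.15 rad and height (world z) of crate_b above 0.058 m) or (angle between crate_b's own z axis and vertical below 0.15 rad and height (world z) of crate_b above 0.088 m)).
It fails at once if the unstamped crate is put on the dispatch line (not (y of crate_b in the frame of line above 0.08 m or y of crate_b in the frame of line below -0.08 m)).
It fails at once if the bottle, the can or the foam block is moved by more than 30 mm (distance of any of glue, paint_can, foam from where it was at the start of the episode above 0.03 m).
It also fails if it takes over 64 s, if anything falls off the work surface, if the arm or the gripper's body presses on something with over 40 N, if the wrist force passes 120 N, or if a joint passes its speed limit or range.

## Working session

There is one attempt and no reset: what is moved stays moved. The work goes in short steps, Python scripts to look and compute and a shell command to move; the robot and the scene stay as the last step left them, time stands still between calls to the robot, and variables do not carry over. Pictures are saved under pics/ and viewed, about 8 in all and at most 12, crops included, and the job is handed in when it is done.

```bash
mkdir -p pics
cat > h.py <<'E'
from bench import *
import numpy as np, cv2
def snap(n,f):
    d=get_image(n); cv2.imwrite('pics/'+f,cv2.cvtColor(d['image'],cv2.COLOR_RGB2BGR)); return d
def ray(d,u,v,z):
    r=np.array(d['rotation'])@np.array([(u-d['cx'])/d['fx'],(v-d['cy'])/d['fy'],1.]); p=np.array(d['position'])
    return p+r*(z-p[2])/r[2]
def proj(d,P):
    c=np.array(d['rotation']).T@(np.array(P)-d['position']); return c[0]/c[2]*d['fx']+d['cx'],c[1]/c[2]*d['fy']+d['cy']
E
python3 - <<'E'
from h import *
a=snap('top','t0.png');b=snap('side','s0.png')
for d in(a,b):print(d['position'],d['rotation'],d['fx'],d['cx'],d['cy'])
i=np.hstack([a['image'],b['image']]);cv2.imwrite('pics/both0.png',cv2.cvtColor(np.vstack([a['image'],b['image']]),cv2.COLOR_RGB2BGR)[:, :])
print(get_state())
E
```

```text
[0.27201559 0.07422988 1.58568921] [-2.16490476  2.10389238 -0.19919717] 404.74345056847693 259.2828101629477 189.98118429558238
[-0.10467637 -0.86549851  1.13957245] [-2.22943276  0.72440133 -0.30721789] 432.9968822318649 257.1602941011106 191.60231539969774
{'time': 0.1, 'joint_positions': array([-1.16289534,  0.32175986, -0.07009412,  1.45153385,  0.02258096,
        1.37080888, -0.05689986]), 'qd': array([ 1.25901472e-03, -1.22294503e-03, -7.83487240e-04, -3.86303466e-03,
        1.94603269e-04, -1.64826471e-03, -8.30405083e-05]), 'joint_torque': array([ 7.20686307e-05, -4.92572165e+01, -4.05485937e-01, -3.13400066e+01,
       -6.40702969e-02,  3.95632675e-02,  6.05472451e-05]), 'position': array([0.24925025, 0.59977967, 0.22157343]), 'tool_rot': array([-6.14489013e-01, -3.08063672e+00,  2.67371172e-03]), 'ft_force': array([0.52580105, 1.07391316, 0.34264211]), 'torque': array([-0.0097398 , -0.02692504, -0.02053695]), 'grip_width': 1.0034630701912948}
```

View pics/t0.png

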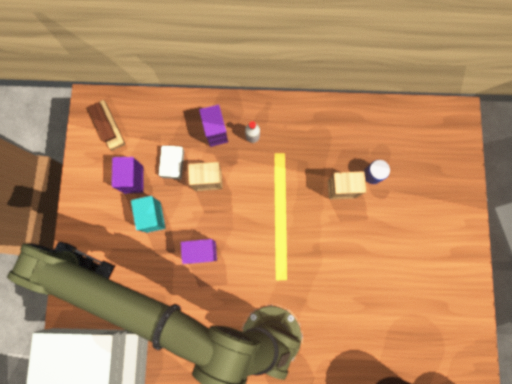

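View pics/s0.png

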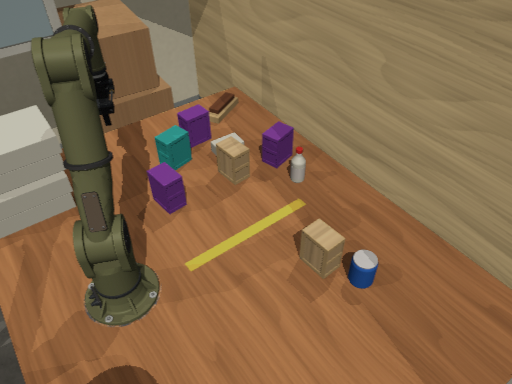

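The top view shows the plywood crates at about (205,175) and (347,183). The tape runs (280,153)–(280,279), the foam is at (171,161), the can at (377,172) and the bottle at (252,131). The purple and turquoise boxes are decoys. Next I'll measure these and check them in an enlarged crop.

```bash
sed -i "s/^def ray/from scipy.spatial.transform import Rotation as R\ndef ray/; s/np.array(d\['rotation'\])/R.from_rotvec(d['rotation']).as_matrix()/" h.py
python3 - <<'E'
from h import *
d=get_image('top');im=d['image'];hsv=cv2.cvtColor(im,cv2.COLOR_RGB2HSV)
for p in[(180,205),(180,347),(190,347),(165,171),(220,280),(250,198),(171,377),(300,400)]:print(p,hsv[p])
def blob(m,z,nm):
    for c in cv2.findContours(m.astype(np.uint8),cv2.RETR_EXTERNAL,cv2.CHAIN_APPROX_NONE)[0]:
        if cv2.contourArea(c)<60 or c[:,0,1].min()<90:continue
        P=np.array([ray(d,u,v,z)[:2] for u,v in c[:,0]],np.float32)
        print(nm,cv2.boundingRect(c),cv2.minAreaRect(P))
H,S,V=[hsv[...,k].astype(int) for k in range(3)]
blob((H>24)&(H<34)&(S>150)&(V>150),0,'line')
blob((H>12)&(H<26)&(S<135)&(S>60)&(V>185),.14,'crate')
blob((S<60)&(V>170),.05,'white')
blob((H>125)&(H<150)&(S>100),.14,'purple')
blob((H>80)&(H<100)&(S>100),.14,'turq')
c=im[100:290,100:420];cv2.imwrite('pics/c0.png',cv2.cvtColor(cv2.resize(c,None,fx=2.5,fy=2.5,interpolation=cv2.INTER_CUBIC),cv2.COLOR_RGB2BGR))
E
```

```text
(180, 205) [ 25  65 251]
(180, 347) [ 21  88 247]
(190, 347) [ 22  88 247]
(165, 171) [ 30   5 252]
(220, 280) [ 30 141 252]
(250, 198) [143 148 213]
(171, 377) [ 12   5 249]
(300, 400) [ 13 152 233]
line (275, 154, 10, 15) ((0.6744372844696045, -0.01731349155306816), (0.05800297483801842, 0.03622525930404663), 1.182987928390503)
crate (0, 246, 20, 9) ((0.28861090540885925, 0.9321624636650085), (0.02776223048567772, 0.06833945214748383), 1.584879994392395)
crate (26, 212, 9, 30) ((0.3730289936065674, 0.8698692321777344), (0.015204392373561859, 0.10326478630304337), 87.64945220947266)
crate (334, 171, 33, 23) ((0.5661776065826416, -0.2675139009952545), (0.08213618397712708, 0.11472177505493164), 4.277958869934082)
crate (188, 162, 34, 23) ((0.585603654384613, 0.26355960965156555), (0.08212970942258835, 0.12013212591409683), 3.3249638080596924)
crate (35, 157, 12, 32) ((0.5695047974586487, 0.8580290079116821), (0.02947678230702877, 0.1163768619298935), 87.7760238647461)
crate (101, 101, 23, 48) ((0.758623480796814, 0.6361488699913025), (0.1874701976776123, 0.058271631598472595), 29.281
[... 504 characters left out ...]
.12515556812286377), 88.47579193115234)
white (247, 126, 13, 15) ((0.7748398184776306, 0.0842408686876297), (0.04835217073559761, 0.04873523488640785), 48.03448486328125)
purple (181, 240, 35, 23) ((0.30412277579307556, 0.2721097469329834), (0.07415849715471268, 0.11591550707817078), 7.310500621795654)
purple (112, 157, 31, 36) ((0.5717570781707764, 0.5433681607246399), (0.13046960532665253, 0.11022350192070007), 2.0864782333374023)
purple (200, 106, 26, 39) ((0.7697193026542664, 0.24076566100120544), (0.14547595381736755, 0.07340264320373535), 16.3193302154541)
turq (131, 197, 33, 35) ((0.4306832551956177, 0.46058112382888794), (0.12454120069742203, 0.09800314903259277), 15.093073844909668)
```

View pics/c0.png

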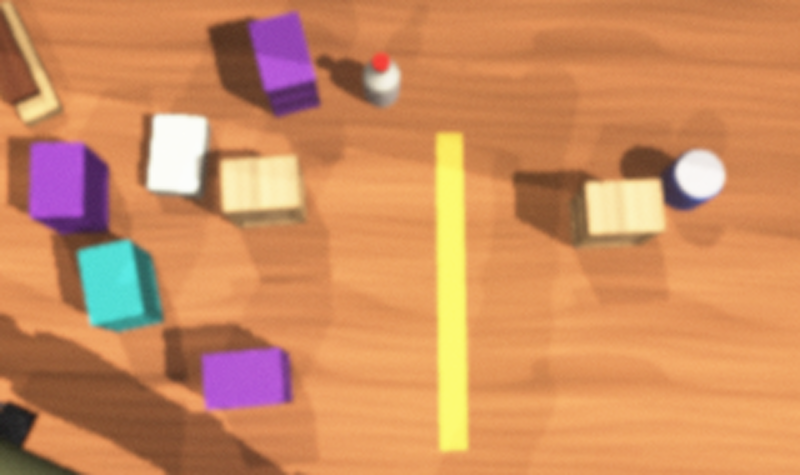

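The crop confirms the plywood crates: the left one's top is centred near (0.588, 0.263) and the right one's near (0.570, -0.268), both with yaw of about +0.06. Now I'll move behind the left crate.

```bash
python3 -m jog '[[45,-37,0,0.1],[90,-74,0,0.2],[135,-111,0,0.3],[180,-148,0,0.4],[225,-185,0,0.45],[270,-222,0,0.45],[315,-259,0,0.45],[360,-296,0,0.45]]' 0.2
python3 -m jog '[[50,-40,0,0],[50,-40,0,0],[50,-40,-50,0],[50,-40,-90,0],[50,-40,-103,0],[50,-40,-103,0],[50,-40,-103,0],[50,-40,-103,0]]'
python3 - <<'E'
from h import *
d=get_image('top')
for u,v in[(280,154),(280.5,216),(281,278)]:print(ray(d,u,v,0))
s=get_state();print(R.from_rotvec(s['tool_rot']).as_matrix().round(3))
E
```

```text
time: 1.15
position: [0.6105, 0.303, 0.2223]
tool_rot: [0.089, -3.14, -0.0]
ft_force: [0.4, 0.2, -0.7]
grip_width: 0.599
time: 2.15
position: [0.6605, 0.2648, 0.1218]
tool_rot: [-0.088, 3.137, 0.002]
ft_force: [-0.8, 0.6, -0.1]
grip_width: 0.599
[ 0.7033926  -0.01884211  0.        ]
[ 0.4516306  -0.02546839  0.        ]
[ 0.21301386 -0.03174869  0.        ]
[[-0.998 -0.056  0.003]
 [-0.056  0.998  0.001]
 [-0.003  0.001 -1.   ]]
```

```bash
python3 -m jog '[[-15,0,0,0],[-27,0,0,0],[-39,0,0,0],[-51,0,0,0],[-63,0,0,0],[-74,0,0,0],[-84,0,0,0],[-94,0,0,0]]'
python3 -m jog '[[-8,0,0,0],[-8,0,0,0],[-8,0,0,0],[-8,0,50,0],[-8,0,100,0],[-8,0,100,0],[-8,0,100,0],[-8,0,100,0]]'
python3 - <<'E'
from h import *
a=snap('top','t1.png');b=snap('side','s1.png')
c=np.hstack([a['image'][120:300,90:300],b['image'][80:260,130:340]])
cv2.imwrite('pics/c1.png',cv2.cvtColor(cv2.resize(c,None,fx=1.9,fy=1.9),cv2.COLOR_RGB2BGR))
E
```

```text
time: 3.2
position: [0.5643, 0.2642, 0.1191]
tool_rot: [0.088, -3.139, 0.0]
ft_force: [0.4, -0.1, 0.7]
grip_width: 0.602
time: 4.2
position: [0.5567, 0.2638, 0.2177]
tool_rot: [0.088, -3.138, 0.002]
ft_force: [0.7, -0.6, -0.3]
grip_width: 0.602
```

View pics/c1.png

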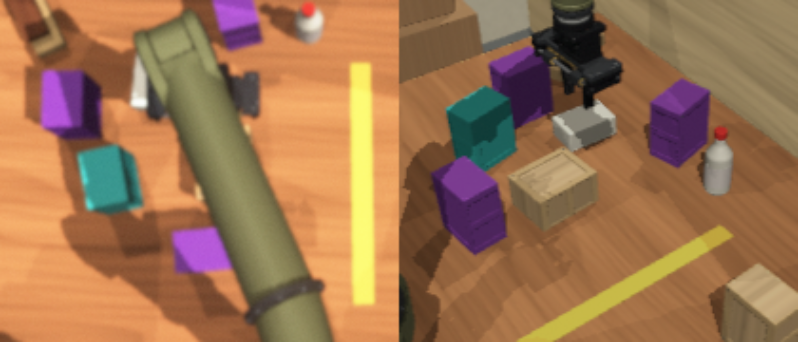

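The left crate (top view behind the arm, side view at crop (553,188)) is lying tipped over, and the foam and decoys are in place. Next is the right crate.

```bash
python3 -m jog '[[12,-58,0,0],[24,-116,0,0],[36,-174,0,0],[48,-232,0,0],[60,-290,0,0],[72,-348,0,0],[84,-406,0,0],[86,-464,0,0]]'
python3 -m jog '[[0,-58,0,0.0],[0,-68,0,0],[0,-68,-40,0],[0,-68,-80,0],[0,-68,-98,0],[0,-68,-98,0],[0,-68,-98,0],[0,-68,-98,0]]'
python3 -m jog '[[-15,0,0,0],[-27,0,0,0],[-39,0,0,0],[-51,0,0,0],[-63,0,0,0],[-74,0,0,0],[-84,0,0,0],[-94,0,0,0]]'
python3 -m jog '[[-8,0,0,0],[-8,0,0,0],[-8,0,0,0],[-8,0,50,0],[-8,40,100,0],[40,90,100,0],[90,140,100,0],[120,190,100,0]]'
python3 - <<'E'
from h import *
a=snap('top','t2.png');b=snap('side','s2.png')
c=np.vstack([a['image'][110:300,90:420],b['image'][100:290,130:460]])
cv2.imwrite('pics/c2.png',cv2.cvtColor(cv2.resize(c,None,fx=1.55,fy=1.55),cv2.COLOR_RGB2BGR))
E
```

```text
time: 5.3
position: [0.6436, -0.2011, 0.2184]
tool_rot: [0.089, -3.139, -0.001]
ft_force: [0.2, 0.9, 0.5]
grip_width: 0.6
time: 6.3
position: [0.6445, -0.2682, 0.1236]
tool_rot: [-0.088, 3.137, -0.002]
ft_force: [-0.0, 0.5, -0.1]
grip_width: 0.601
time: 7.3
position: [0.5481, -0.2676, 0.121]
tool_rot: [0.088, -3.139, -0.001]
ft_force: [1.0, -0.8, 0.5]
grip_width: 0.598
time: 8.3
position: [0.665, -0.0858, 0.2217]
tool_rot: [-0.087, 3.139, -0.001]
ft_force: [1.0, -0.4, -0.5]
grip_width: 0.6
```

View pics/c2.png

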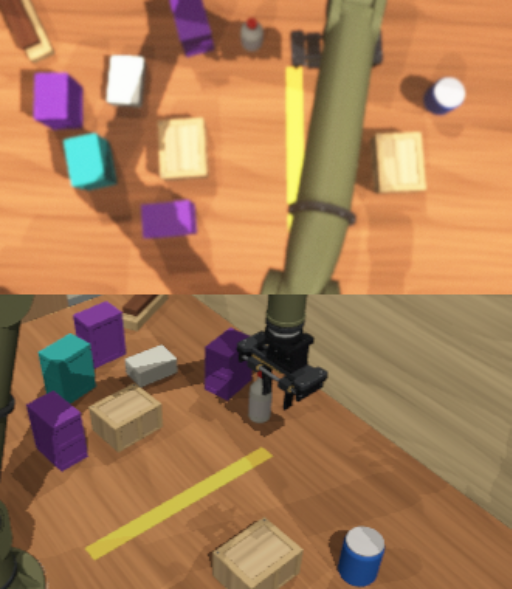

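Both crates now lie tipped (top view, crop (183,147) and (400,162)) and the bystanders are untouched. The far-facing undersides are hidden from both cameras. I'll push the left crate's outer side near its far edge, which turns it clockwise so the side camera can see the underside. First I'll measure.

```bash
cat >> h.py <<'E'
def crates(d,z=.076):
    hsv=cv2.cvtColor(d['image'],cv2.COLOR_RGB2HSV).astype(int);H,S,V=[hsv[...,k] for k in range(3)]
    m=(H>12)&(H<27)&(S<135)&(S>50)&(V>185); m[:130]=0;m[:,:150]=0;m[300:]=0
    m=cv2.morphologyEx(m.astype(np.uint8),cv2.MORPH_CLOSE,np.ones((3,3)))
    for c in cv2.findContours(m,cv2.RETR_EXTERNAL,cv2.CHAIN_APPROX_NONE)[0]:
        if cv2.contourArea(c)<300:continue
        r=cv2.minAreaRect(np.array([ray(d,u,v,z)[:2] for u,v in c[:,0]],np.float32))
        print('crate',cv2.boundingRect(c),np.round(r[0],3),np.round(r[1],3),round(r[2],1),np.round(cv2.boxPoints(r),3).tolist())
E
python3 -c "
from h import *
crates(get_image('top'))"
```

```text
crate (333, 195, 33, 39) [ 0.458 -0.276] [0.145 0.115] 4.0 [[0.38199999928474426, -0.2240000069141388], [0.38999998569488525, -0.33799999952316284], [0.5350000262260437, -0.328000009059906], [0.5270000100135803, -0.21400000154972076]]
crate (192, 185, 32, 41) [0.477 0.255] [0.148 0.117] 4.8 [[0.39800000190734863, 0.3070000112056732], [0.40799999237060547, 0.19099999964237213], [0.5559999942779541, 0.2029999941587448], [0.5460000038146973, 0.3199999928474426]]
```

```bash
python3 -m jog '[[-17,54,0,-0.18],[-34,108,0,-0.36],[-51,162,0,-0.54],[-68,216,0,-0.72],[-85,270,0,-0.9],[-102,324,0,-1.08],[-119,378,0,-1.26],[-135,431,0,-1.44]]' -1
python3 -m jog '[[0,0,0,-0.16],[0,0,0,-0.16],[0,0,-50,-0.16],[0,0,-100,-0.16],[0,0,-150,-0.16],[0,0,-180,-0.16],[0,0,-180,-0.16],[0,0,-180,-0.16]]'
```

```text
time: 9.45
position: [0.5282, 0.3443, 0.2219]
tool_rot: [2.013, 2.411, 0.001]
ft_force: [0.1, -0.1, -0.6]
grip_width: 0.007
time: 10.45
position: [0.5299, 0.3435, 0.0433]
tool_rot: [2.191, 2.25, 0.004]
ft_force: [0.5, -0.3, 0.6]
grip_width: 0.001
```

```bash
python3 -m jog '[[0,-15,0,0],[0,-30,0,0],[0,-45,0,0],[0,-60,0,0],[0,-75,0,0],[0,-90,0,0],[0,-105,0,0],[0,-118,0,0]]'
python3 - <<'E'
from h import *
a=snap('top','t3.png');b=snap('side','s3.png')
c=np.vstack([a['image'][130:310,140:360],b['image'][100:280,130:350]])
cv2.imwrite('pics/c3.png',cv2.cvtColor(cv2.resize(c,None,fx=1.65,fy=1.65),cv2.COLOR_RGB2BGR))
E
```

```text
time: 11.45
position: [0.5294, 0.226, 0.0429]
tool_rot: [2.191, 2.251, 0.006]
ft_force: [3.0, 5.2, 4.0]
grip_width: 0.01
```

View pics/c3.png

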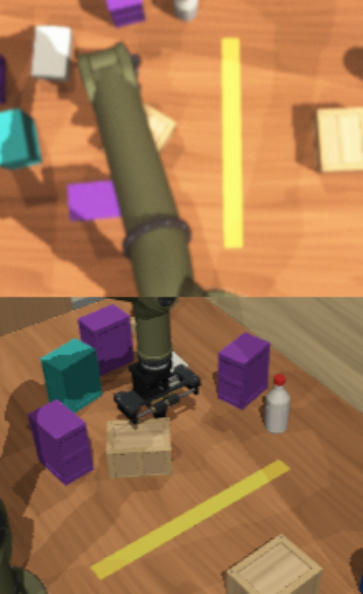

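The left crate has turned by about 35–40° (side view, crop (140,447)), but no underside is visible yet. I'll push a bit further.

```bash
python3 -m jog '[[0,-10,0,0],[0,-20,0,0],[0,-30,0,0],[0,-40,0,0],[0,-50,0,0],[0,-50,0,0],[0,-50,0,0],[0,-50,0,0]]'
python3 - <<'E'
from h import *
a=snap('top','t4.png');b=snap('side','s4.png')
h=cv2.cvtColor(b['image'],cv2.COLOR_RGB2HSV).astype(int);m=((h[...,0]<7)|(h[...,0]>172))&(h[...,1]>130)
ys,xs=np.nonzero(m);k=(ys>120)&(ys<260)&(xs>150)&(xs<330);print(k.sum(),list(zip(xs[k],ys[k]))[:20])
c=np.hstack([a['image'][150:270,160:300],b['image'][130:250,170:310]])
cv2.imwrite('pics/c4.png',cv2.cvtColor(cv2.resize(c,None,fx=2.8,fy=2.8,interpolation=cv2.INTER_CUBIC),cv2.COLOR_RGB2BGR))
E
```

```text
time: 12.55
position: [0.5273, 0.1751, 0.0407]
tool_rot: [-2.191, -2.251, 0.004]
ft_force: [0.4, 0.3, 0.1]
grip_width: 0.009
86 [(np.int64(297), np.int64(147)), (np.int64(298), np.int64(147)), (np.int64(299), np.int64(147)), (np.int64(300), np.int64(147)), (np.int64(301), np.int64(147)), (np.int64(296), np.int64(148)), (np.int64(297), np.int64(148)), (np.int64(298), np.int64(148)), (np.int64(299), np.int64(148)), (np.int64(300), np.int64(148)), (np.int64(301), np.int64(148)), (np.int64(302), np.int64(148)), (np.int64(296), np.int64(149)), (np.int64(297), np.int64(149)), (np.int64(298), np.int64(149)), (np.int64(299), np.int64(149)), (np.int64(300), np.int64(149)), (np.int64(301), np.int64(149)), (np.int64(302), np.int64(149)), (np.int64(296), np.int64(150))]
```

View pics/c4.png

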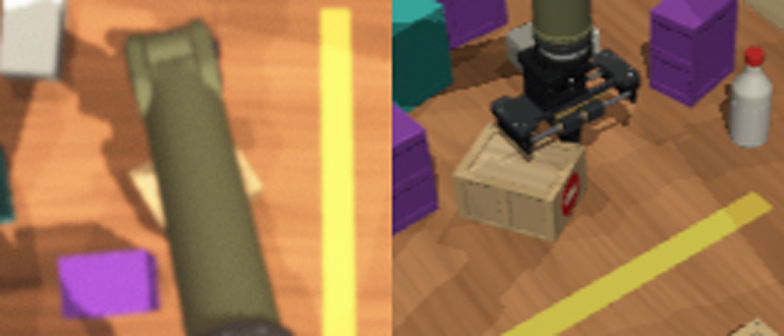

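The red stamp is visible on the left crate (side-view crop (570,195)), so the left crate is crate_a. Now I'll back off and measure it.

```bash
python3 -m jog '[[5,30,0,0],[5,30,50,0],[5,30,110,0],[5,30,170,0],[0,90,180,0],[-20,150,180,0],[-30,210,180,0],[-30,225,180,0]]'
python3 - <<'E'
from h import *
a=snap('top','t5.png');crates(a)
c=a['image'][130:310,140:360]
cv2.imwrite('pics/c5.png',cv2.cvtColor(cv2.resize(c,None,fx=2,fy=2),cv2.COLOR_RGB2BGR))
E
```

```text
time: 13.65
position: [0.4939, 0.4065, 0.2201]
tool_rot: [-2.18, -2.258, 0.004]
ft_force: [0.1, 0.1, 0.2]
grip_width: 0.007
crate (332, 195, 33, 39) [ 0.458 -0.275] [0.146 0.114] 4.1 [[0.38100001215934753, -0.22300000488758087], [0.38999998569488525, -0.3370000123977661], [0.5350000262260437, -0.3269999921321869], [0.5270000100135803, -0.21299999952316284]]
crate (207, 193, 47, 44) [0.444 0.169] [0.118 0.145] 33.8 [[0.35499998927116394, 0.19599999487400055], [0.4350000023841858, 0.07599999755620956], [0.5329999923706055, 0.1420000046491623], [0.453000009059906, 0.2619999945163727]]
```

View pics/c5.png

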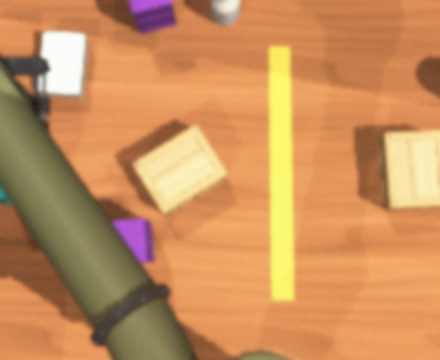

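Crate_a is at (0.444, 0.169), turned about -56°. I'll push it in -y from the near part of its end face, which moves it to the tape and turns it back. The gripper's long side goes along y so it clears the purple box.

```bash
python3 -m jog '[[-13,-20,0,0.18],[-26,-40,0,0.36],[-40,-60,0,0.54],[-53,-80,0,0.72],[-66,-100,0,0.9],[-79,-121,0,1.08],[-79,-121,0,1.26],[-79,-121,0,1.44]]'
python3 -m jog '[[0,0,0,0.1],[0,0,0,0.1],[0,0,-50,0.1],[0,0,-100,0.1],[0,0,-150,0.1],[0,0,-176,0.1],[0,0,-176,0.1],[0,0,-176,0.1]]'
python3 -m jog '[[0,-15,0,0],[0,-30,0,0],[0,-45,0,0],[0,-60,0,0],[0,-75,0,0],[0,-90,0,0],[0,-105,0,0],[0,-120,0,0]]'
python3 -c "
from h import *
b=snap('side','s6.png');a=snap('top','t6.png');crates(a)
c=np.hstack([a['image'][150:290,180:320],b['image'][130:270,170:310]])
cv2.imwrite('pics/c6.png',cv2.cvtColor(cv2.resize(c,None,fx=2.8,fy=2.8),cv2.COLOR_RGB2BGR))"
```

```text
time: 14.7
position: [0.4194, 0.2775, 0.2214]
tool_rot: [-0.158, -3.137, 0.002]
ft_force: [-1.2, 0.5, -0.2]
grip_width: 0.007
time: 15.7
position: [0.4201, 0.2801, 0.0468]
tool_rot: [0.008, 3.14, 0.001]
ft_force: [-0.2, 0.0, 0.2]
grip_width: 0.008
time: 16.7
position: [0.4193, 0.1604, 0.0463]
tool_rot: [0.005, 3.141, 0.004]
ft_force: [-1.2, 6.3, 4.2]
grip_width: 0.004
crate (332, 195, 33, 40) [ 0.458 -0.276] [0.146 0.114] 4.0 [[0.38100001215934753, -0.2240000069141388], [0.3889999985694885, -0.33799999952316284], [0.5350000262260437, -0.3269999921321869], [0.5270000100135803, -0.21299999952316284]]
crate (242, 188, 35, 41) [0.472 0.066] [0.115 0.106] 46.2 [[0.39399999380111694, 0.061000000685453415], [0.47099998593330383, -0.013000000268220901], [0.5509999990463257, 0.07000000029802322], [0.4740000069141388, 0.14399999380111694]]
```

View pics/c6.png

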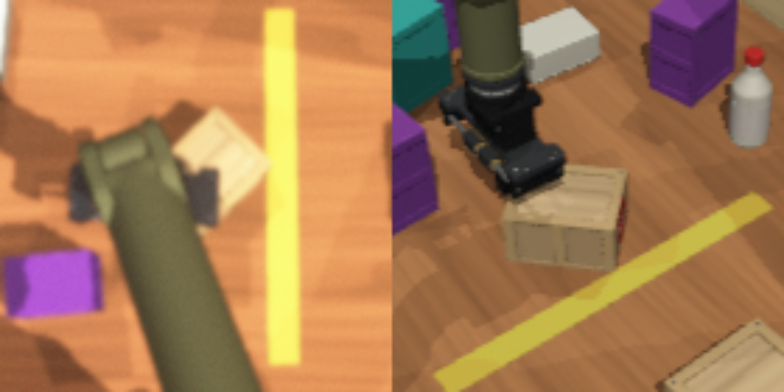

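Crate_a is moving towards the tape and turning back (top crop (220,165)). I'll continue.

```bash
python3 -m jog '[[1,-12,0,0],[3,-24,0,0],[4,-36,0,0],[6,-48,0,0],[8,-60,0,0],[9,-70,0,0],[10,-78,0,0],[10,-78,0,0]]'
python3 -m jog '[[10,30,0,0],[10,50,40,0],[10,60,100,0],[10,90,170,0],[10,150,170,0],[10,200,170,0],[10,200,170,0],[10,200,170,0]]'
python3 -c "
from h import *
a=snap('top','t7.png');crates(a)"
```

```text
time: 17.8
position: [0.4286, 0.0817, 0.0456]
tool_rot: [-0.007, -3.14, -0.0]
ft_force: [-2.5, 3.2, 3.8]
grip_width: 0.004
time: 18.8
position: [0.4394, 0.2805, 0.2147]
tool_rot: [-0.007, -3.141, 0.004]
ft_force: [-0.5, -0.9, 0.1]
grip_width: 0.0
crate (332, 195, 34, 40) [ 0.458 -0.275] [0.145 0.115] 4.4 [[0.38100001215934753, -0.2240000069141388], [0.38999998569488525, -0.33799999952316284], [0.5339999794960022, -0.3269999921321869], [0.5249999761581421, -0.21299999952316284]]
crate (250, 182, 44, 47) [0.485 0.014] [0.116 0.145] 59.6 [[0.3930000066757202, 0.0010000000474974513], [0.5180000066757202, -0.0729999989271164], [0.5759999752044678, 0.027000000700354576], [0.45100000500679016, 0.10000000149011612]]
```

Crate_a is at (0.485, 0.014) with yaw of about -30°, so about 39 mm remain. One more push at the near end.

```bash
python3 -m jog '[[-3,-55,0,0],[-6,-110,0,0],[-8,-150,0,0],[-8,-150,-50,0],[-8,-150,-100,0],[-8,-150,-150,0],[-8,-150,-168,0],[-8,-150,-168,0]]'
python3 -m jog '[[0,-15,0,0],[0,-30,0,0],[0,-43,0,0],[0,-55,0,0],[0,-66,0,0],[0,-76,0,0],[0,-86,0,0],[0,-90,0,0]]'
python3 -m jog '[[0,30,0,0],[0,50,40,0],[0,60,100,0],[0,90,170,0],[0,150,170,0],[0,200,170,0],[0,200,170,0],[0,200,170,0]]'
python3 -c "
from h import *
a=snap('top','t8.png');crates(a)"
```

```text
time: 19.85
position: [0.4298, 0.1298, 0.0462]
tool_rot: [-0.01, -3.138, 0.003]
ft_force: [0.0, -1.2, 0.2]
grip_width: 0.005
time: 20.85
position: [0.4309, 0.0411, 0.0474]
tool_rot: [-0.007, -3.141, 0.0]
ft_force: [-2.3, 2.3, 0.9]
grip_width: 0.007
time: 21.85
position: [0.4319, 0.2406, 0.2172]
tool_rot: [0.007, 3.141, -0.003]
ft_force: [-0.7, -0.0, -0.3]
grip_width: 0.002
crate (332, 195, 33, 39) [ 0.458 -0.276] [0.144 0.114] 4.0 [[0.38199999928474426, -0.2240000069141388], [0.38999998569488525, -0.33799999952316284], [0.5339999794960022, -0.328000009059906], [0.5260000228881836, -0.21400000154972076]]
crate (260, 180, 41, 45) [ 0.497 -0.019] [0.114 0.146] 71.1 [[0.4090000092983246, -0.04899999871850014], [0.5479999780654907, -0.09600000083446503], [0.5849999785423279, 0.012000000104308128], [0.44600000977516174, 0.05900000035762787]]
```

```bash
python3 -c "
from h import *
b=snap('side','s9.png');a=snap('top','t9.png')
c=np.vstack([a['image'][90:300,90:420],b['image'][90:300,130:460]])
cv2.imwrite('pics/c9.png',cv2.cvtColor(cv2.resize(c,None,fx=1.4,fy=1.4),cv2.COLOR_RGB2BGR))"
```

```text
(no output)
```

View pics/c9.png

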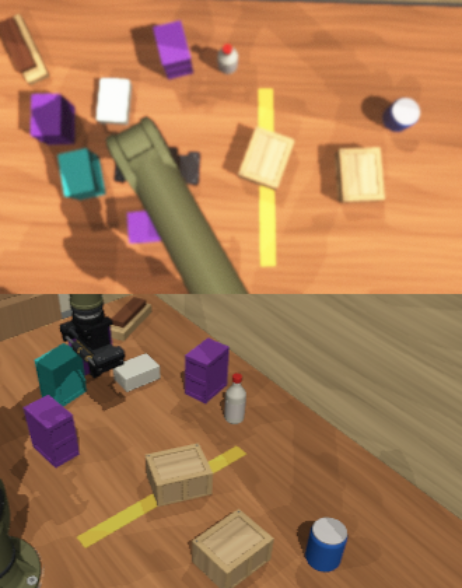

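The stamped crate lies across the tape (top crop (267,158)) and the other lies well off it at (362,174). The bottle, can and foam have not visibly moved, and the gripper is raised clear.

```bash
python3 -c "
from bench import *
close_job()"
```

```text
the job is handed in; nothing more can be done
```

I tipped both crates towards the robot, and the left one turned out to carry the red stamp. I then pushed that one along the bench until the tape ran under its middle, and handed the job in at about 22 s of the 64 s allowed.

- **Finding the stamp:** neither camera could see the undersides once the crates were tipped. I turned the left crate by pushing on its far end until the side camera showed the stamp.
- **Stamped crate, last check:** its centre is at about (0.497, -0.019), roughly 5 mm from the tape's centre line and 40 mm from its middle along the tape.
- **Other crate, last check:** it lies tipped about 0.25 m off the tape.
- **Bystanders:** the bottle, can and foam look unmoved in the last pictures, and the gripper was raised clear of everything. I did not re-measure the bystanders' positions at the end.
- **Not fully restored:** the stamped crate is still turned about 19° clockwise, so its underside faces away but not squarely.

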